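# Fold up the splash guard, drop the stencil on its hidden pins and hold it down

## Task

Get the lid-marking jig ready so that I can dab a colour patch on the tin lid lying in it. First fold the jig's splash guard up from where it leans over the jig until it stands straight upright, then pick up the stencil by its wooden grip bar, slide it about over the jig with its window above the lid until its two sockets find the locating pins hidden underneath and it drops on, and press it all the way down against the springs. Finish still holding the stencil fully down, with the guard upright, the lid in its nest and the bottle, brush and marker on the bench not knocked about.

Things in the scene. Friction and masses are not known exactly. Their poses are not given: they have to be found in the camera images.
- jig: Shop-made jig fixed to the bench: plywood base 168 x 232 x 18 mm, its rear (+x) carrying the guard on a wooden cleat (x 73 to 85 mm, 54 mm high). Origin at bench level under the middle of the base, z up. Lid nest at (-25, -55) mm, pins and spring plate round (-25, 62) mm: the seated stencil's origin lies above that point, its x and y axes pointing the same way as the jig's.
- seat (a point): Middle of the top of the steel lift-off plate (110 mm in the jig's x, 44 in y) while it is up at rest, 31.5 mm above the bench. Two fixed steel pins, 10 mm diameter with tapered noses, stand up through it 27 mm either side of this point along the jig's x: the front one (-x) 8 mm above it, the rear one 5 mm. The stencil's origin lands here when it drops on.
- pin_tip (a point): Tip of the front, taller locating pin, 39.5 mm above the bench; it belongs in the stencil's round socket.
- nest (a point): Centre of the lid nest (a low aluminium ring, 112 mm outside, top 23.5 mm above the bench), at the height of the lid's rim, 25 mm; the middle of the stencil's window belongs above it.
- hinge (a point): Middle of the guard's hinge axis, at jig point (72, 0) mm, 58 mm above the bench; the axis runs along the jig's y.
- guard (a joint): Angle of the splash guard, rad: 0 = folded forward flat over the jig, 1.571 = straight up, 2.0 = end stop, leaning back. It starts at about 0.8 to 1.15, leaning forward over the jig. Stiff friction hinge (about 0.3 N m): it stays where it is put; moving the free edge takes about 3 to 4 N.
- guard_edge (a point): Middle of the guard's free edge. The guard is a bare grey metal sheet 200 mm wide along the hinge and 4 mm thick; its free edge is rolled to 8 mm diameter, the centre of the roll (this point) 112 mm from the hinge axis.
- lift_plate (a joint): How far the spring-borne lift-off plate is pressed down, m: 0 = up at rest, 0.006 = fully down on its stop (its top then 25.5 mm above the bench, the stencil a hair above the lid). The stencil's weight alone does not press it down; fully down takes about 6 to 7 N more. It springs back when let go.
- stencil: Loose stencil, 0.16 to 0.25 kg, lying flat at the robot's left. Origin on the underside below the middle of the grip bar, z up, x along the bar. Aluminium block 104 (x) x 36 (y) x 16 mm, on it a wooden grip bar 80 (x) x 20 (y) mm, from 16 to 56 mm above the underside: grasp it across the 20 mm from above. A 4 mm grey sheet, 104 mm wide, reaches from the block to y = -170 mm.
- grip (a point): Middle of the wooden grip bar, 40 mm above the stencil's underside, straight above its origin.
- socket (a point): Mouth of the stencil's round socket (12 mm wide, 16 mm deep, blind), on the underside at (-27, 0, 0) mm of the stencil. A second socket at (27, 0, 0) mm, for the rear pin, is a slot 18 (x) x 12 (y) mm.
- window (a point): Middle of the stencil's square window, 46 x 46 mm, on its underside at (0, -117, 0) mm of the stencil.
- lid: Round painted tin lid, 93 mm diameter, 7 mm high, lying loose in the jig's nest, its top 25 mm above the bench; leave it there. Origin at the centre of its underside.
- toner_red: Small dropper bottle with a black cap and a red band, 42 mm diameter, 106 mm tall, standing between the stencil and the jig; leave it alone. Origin at the centre of its underside, z up.
- brush: Flat paint brush with a wooden handle, 42 x 214 x 22 mm, lying near the bench's front edge, long along its own y; leave it alone. Origin at the middle of its underside.
- marker: Black marker pen, 16 x 140 x 18 mm, lying near the bench's front edge, long along its own y; leave it alone. Origin at the middle of its underside.
Not all that is in view belongs to the job. Of the things like the lid, leave any that is green; of the rest the larger one is meant.

How it is judged:
By the outcome, as a careful person would: the job done as asked, in the order asked, and still so for the second after the job is handed in, while the arm keeps its last pose, push and grip.
It also fails if it takes over 64 s, if anything falls off the work surface, if the arm or the gripper's body presses on something with over 40 N, if the wrist force passes 120 N, or if a joint passes its speed limit or range.

## Robot

A 6-joint arm with a two-finger parallel gripper is mounted at the origin on a cart in front of the work surface, level with it; the furniture and walls round the work are solid. World frame = base frame: x ahead of the robot, y to its left, z up, the work surface at z = 0. Lengths are in mm, angles in rad, forces in N, time in s.
With the tool pointing down it reaches from about 275 to 750 mm from the base axis. Payload 10.2 kg.
Tool frame: the origin (TCP) lies at the very end of the fingers, on their centre line; the grasp point (between the pads) lies 19 mm behind it (ctrl.tcp_to_grasp is the distance from the TCP to the grasp point, in mm); z points along the fingers, x is the direction in which the jaws open and shut, and the axes are right-handed (so a half turn about z gives the same grasp; the last joint's range is limited). The gripper opens to 85 mm and grips with 20 to 120 N. Pads are 22 mm wide; open, the fingers measure 114 mm over their backs; the gripper's body (76 mm by 85 mm) begins 54 mm behind the grasp point. The pads swing forward as they close: fully open they stand 13 mm farther back than shut.
Start: joints at [-1.354, 0.313, 1.498, -0, 1.331, -0.223], TCP at [223.512, -475.051, 231.294] pointing down, gripper open.
Joint ranges: [-2.94, 2.94], [-0.97, 2.17], [0.19, 2.56], [-1.23, 4.37], [0.02, 3.11], [-2.88, 2.88]. Speed limits (rad/s): [2.39, 2.39, 3.01, 3.14, 3.14, 3.14].

## Interface

Orientations are given as a unit quaternion [w, x, y, z].
In Python, from rig import monitor, vision, order, ctrl gives the robot as it stands. The module is installed in compiled form; this text tells all that it offers.
- The arm moves only by the shell command python3 -m pendant 'ROWS' [FORCE]. ROWS is JSON, a list that holds one entry, the list of rows, each a list of 5 numbers: the closure, from -1 (fully open) to 1 (shut), then the shift along the world's x, y, z in m, then the turn about the world's z in degrees. In form: [[[fingers, dx, dy, dz, spin], ...]]. A call has 1 to 20 rows; each row is the pose to reach, as a shift and turn from the pose commanded when the call began; what a row does not reach only later rows make up. A row lasts 1/10 s, in which the tool goes at most 50 mm and 8.59 degrees, less where a joint would pass 70% of its speed; a pose out of reach is approached as far as the arm can. A call with a gripper value outside its range is refused whole. The fingers move at their own pace and stop on an object; FORCE is the grip in N (left out, the last holds). Time passes only in rows, so rows that repeat a pose let the fingers close. It gives the time, the measured TCP pose, the force and the opening at its end, in the units of the state.
- monitor.sense(): the state, without advancing time (a new reading comes with each control period).
- vision.capture(name): name is "scene" or "top" or "wrist"; returns (picture, depth): 480x640x3 uint8, red, green, blue; 480x640 float32, mm along the optical axis (not along the pixel's ray), 0 where there is no reading.
- vision.camera_info(name): a dict with "fov_y" (degrees; the focal length in pixels is half the picture's height over the tangent of half this angle, whatever the lens; pixels are square), "cx", "cy" (the principal point, pixels), "distortion" ([k1, k2, p1, p2, k3] as OpenCV has them; the pictures are not rectified), "R" (3x3) and "t" (3): a world point X has camera coordinates R X + t; the wrist camera has in their place "hand_eye" (4x4, takes a point from camera to tool coordinates, whose origin is the TCP and whose axes are the tool frame's). Camera axes: x right, y down, z forward; pixel columns grow to the right and rows downward; lengths in mm; the calibration is good to about 2 mm. A picture is of the moment at which its call begins: read the wrist's pose just before it. camera_info takes no time and is no camera call.
- order.finish_job(): hands the job in, once; it reports no verdict.
The state is a dict: "time_s": time; "joints": joint angles; "dq": joint speeds; "tau": joint torques, N m; "eef_pos": TCP position; "ee_rot": TCP orientation; "force": force on the tool from outside, world axes, zero at the start; "wrist_torque": the same for the moment, N m; "grip_width": opening from 0.0 (shut) to 1.0 (fully open).
Only numpy, scipy, OpenCV 4.12 (cv2) and the standard library are available. Lean on these libraries where they do the work, as an engineer would, in place of code of your own. Each camera call takes 0.05 s, during which the arm holds its last target.

## Working session

There is one attempt and no reset: what is moved stays moved. The work goes in short steps, Python scripts to look and compute and a shell command to move; the robot and the scene stay as the last step left them, time stands still between calls to the robot, and variables do not carry over. Pictures are saved under pics/ and viewed, and the job is handed in when it is done.

```bash
ls; mkdir -p pics; cat > h.py <<'E'
import numpy as np, cv2
from rig import monitor, vision, order, ctrl
def save(n,img): cv2.imwrite('pics/'+n, cv2.cvtColor(img,cv2.COLOR_RGB2BGR))
def cam(name):
    c=vision.camera_info(name); f=240/np.tan(np.radians(c['fov_y']/2))
    K=np.array([[f,0,c['cx']],[0,f,c['cy']],[0,0,1.]]); return c,K,np.array(c['distortion'],float)
def rays(name,uv):
    c,K,d=cam(name); p=cv2.undistortPoints(np.array(uv,float).reshape(-1,1,2),K,d).reshape(-1,2)
    return np.c_[p,np.ones(len(p))]
def world(name,uv,z=None,depth=None,pose=None):
    c,K,d=cam(name); r=rays(name,uv)
    if 'R' in c: R=np.array(c['R']);t=np.array(c['t']).ravel(); A=R.T; o=-R.T@t
    else:
        from scipy.spatial.transform import Rotation as Ro
        H=np.array(c['hand_eye']); q=pose['ee_rot']; T=Ro.from_quat([q[1],q[2],q[3],q[0]]).as_matrix()
        A=T@H[:3,:3]; o=T@H[:3,3]+np.array(pose['eef_pos'])
    w=r@A.T
    if depth is not None: return o+w*np.array(depth).reshape(-1,1)
    s=(z-o[2])/w[:,2]; return o+w*s[:,None]
def proj(name,X):
    c,K,d=cam(name); R=np.array(c['R']);t=np.array(c['t'],float).ravel()
    return cv2.projectPoints(np.array(X,float).reshape(-1,1,3),cv2.Rodrigues(R)[0],t,K,d)[0].reshape(-1,2)
E
python3 - <<'E'
from h import *
print(monitor.sense())
for n in ['scene','top','wrist']:
    print(n,vision.camera_info(n)); s=monitor.sense()
    p,d=vision.capture(n); save(n+'0.png',p); np.save('pics/'+n+'0.npy',d); np.save('pics/'+n+'0p.npy',p)
E
```

```text
pics
{'time_s': 0.0, 'joints': array([-1.35440415e+00,  3.13468356e-01,  1.49844634e+00, -6.22894655e-06,
        1.33100669e+00, -2.23409586e-01]), 'dq': array([-1.82134795e-04, -1.97376604e-05,  3.38423830e-04, -7.60382710e-04,
        1.04485490e-03,  5.68353683e-04]), 'tau': array([ 1.76372255e-04, -4.12270010e+01, -2.59740007e+01, -1.68023435e-04,
        4.16574301e-03,  8.22749058e-06]), 'eef_pos': array([ 223.44937925, -474.78456862,  230.72220108]), 'ee_rot': array([-4.69293935e-04,  8.44322454e-01, -5.35835004e-01, -4.70275089e-04]), 'force': array([-0.34838742, -0.95697255,  0.26481027]), 'wrist_torque': array([0.03244663, 0.01787938, 0.01033333]), 'grip_width': 1.0014260968411761}
scene {'fov_y': 44.11589870643236, 'cx': 316.7229895822157, 'cy': 221.8857991527248, 'distortion': array([-0.13366395,  0.        ,  0.        ,  0.        ,  0.        ]), 'R': array([[ 0.69964366, -0.71449017, -0.00159503],
       [-0.44774441, -0.43669878, -0.78026862],
       [ 0.55679771,  0.54662416, -0.62544251]]), 't': array([-415.10289279,  244.06181252, 1198.62380639])}
top {'fov_y': 4
[... 185 characters left out ...]
,  0.01017914],
       [-0.98051637,  0.01962268, -0.19545484],
       [ 0.19519751, -0.01428782, -0.98065988]]), 't': array([ -88.75773983,  493.27465684, 1444.8871753 ])}
wrist {'fov_y': 64.30603049839272, 'cx': 322.68554500295784, 'cy': 240.9595477241248, 'distortion': array([-0.07081987,  0.        ,  0.        ,  0.        ,  0.        ]), 'hand_eye': array([[ 9.99999998e-01,  4.56925924e-05, -3.90120210e-05,
        -6.53465204e-01],
       [-3.37647214e-05,  9.64482044e-01,  2.64148416e-01,
        -6.57580486e+01],
       [ 4.96960196e-05, -2.64148414e-01,  9.64482044e-01,
        -1.43701917e+02],
       [ 0.00000000e+00,  0.00000000e+00,  0.00000000e+00,
         1.00000000e+00]])}
```

View pics/scene0.png

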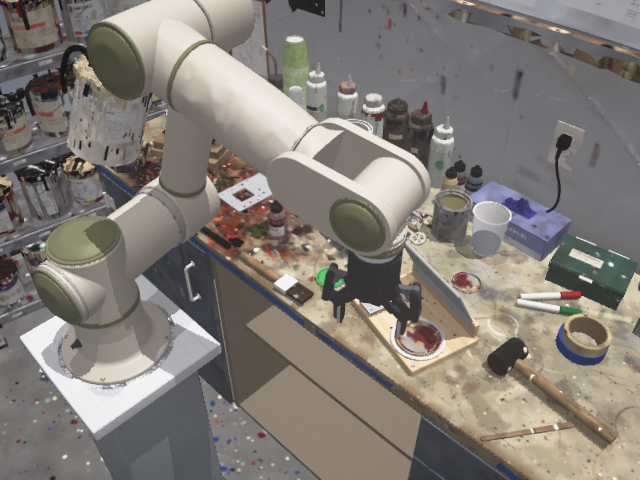

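View pics/top0.png

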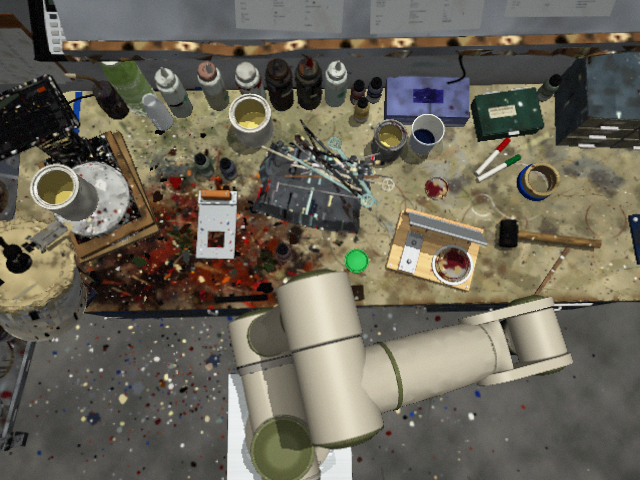

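```bash
python3 - <<'E'
from h import *
p=np.load('pics/top0p.npy')
a=cv2.resize(p[195:305,380:500],(800,733),interpolation=cv2.INTER_CUBIC)[:600]
save('jig0.png',cv2.resize(p[200:300,380:500],(720,600),interpolation=cv2.INTER_CUBIC))
save('st0.png',cv2.resize(p[180:270,180:300],(800,600),interpolation=cv2.INTER_CUBIC))
E
```

```text
(no output)
```

View pics/jig0.png

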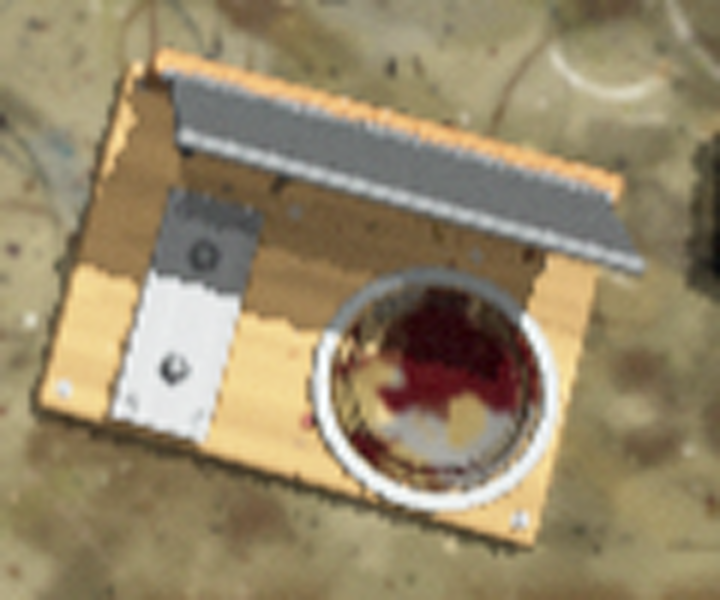

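View pics/st0.png

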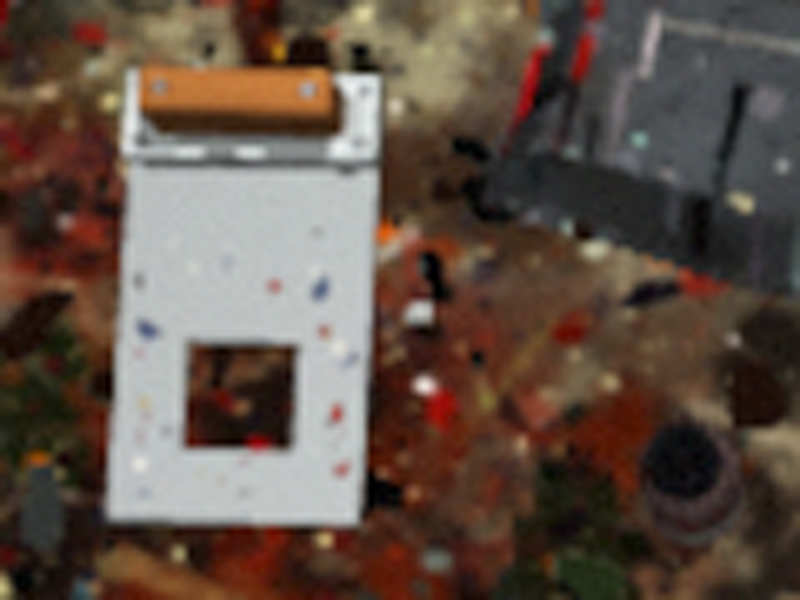

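```bash
python3 - <<'E'
from h import *
np.set_printoptions(precision=1,suppress=True)
J=lambda u,v:(380+u/6,200+v/6)
S=lambda u,v:(180+u/6.6667,180+v/6.6667)
c=vision.camera_info('top');print('cam',-np.array(c['R']).T@c['t'])
d=np.load('pics/top0.npy')
def W(p): # depth
    u,v=[int(round(x)) for x in p]; return world('top',[p],depth=[np.median(d[v-1:v+2,u-1:u+2])])[0]
pf=world('top',[J(174,362)],z=39)[0];pr=world('top',[J(204,250)],z=36)[0]
n=world('top',[J(436,388)],z=23.5)[0]
print('pins',pf,pr,'nest',n,np.linalg.norm(pf-pr))
seat=(pf+pr)/2; v=(seat-n)[:2]; print('dist seat-nest (117)',np.linalg.norm(v),'yaw y',np.degrees(np.arctan2(v[1],v[0]))-90,'yaw from pins',np.degrees(np.arctan2(*(pr-pf)[1::-1])))
# base corners z=18
C=np.array([world('top',[J(*q)],z=18)[0] for q in [(42,395),(535,540)]]);e=C[1]-C[0];print('front edge',C,np.linalg.norm(e),'yaw',np.degrees(np.arctan2(e[1],e[0]))+90)
for nm,q in dict(edgeL=J(182,135),edgeR=J(640,268),mid=J(410,200),plate=J(150,400),base=J(250,390)).items(): print(nm,W(q))
w=[world('top',[S(*q)],z=4)[0] for q in [(188,345),(297,347),(294,446),(184,446)]];w=np.array(w);print('win',w,w.mean(0))
b=np.array([world('top',[S(*q)],z=56)[0] for q in [(143,68),(333,69),(331,104),(141,102)]]);print('bar',b,b.mean(0))
print('bar depth',W(S(240,85)),'sheet',W(S(150,300)),'sheet far',W(S(330,500)))
print('bottle',W(S(690,455)),'rag',W((310,180)),W((330,150)))
E
```

```text
cam [ 199.7  -77.8 1514.3]
pins [ 435.7 -328.7   39. ] [ 487.1 -345.4   36. ] nest [ 424.  -449.    23.5] 54.16893556300977
dist seat-nest (117) 118.03532788833681 yaw y -18.50758421943786 yaw from pins -18.041661877362195
front edge [[ 425.1 -271.6   18. ]
 [ 355.  -490.    18. ]] 229.39740638917482 yaw -17.8116139128567
edgeL [ 512.2 -316.5  159.3]
edgeR [ 480.4 -550.6    6.5]
mid [ 482.4 -409.5  160.3]
plate [ 419.9 -318.3   31. ]
base [ 425.8 -366.4   16.2]
win [[532.7 218.    4. ]
 [531.  172.9   4. ]
 [489.2 173.6   4. ]
 [490.1 218.9   4. ]] [510.8 195.9   4. ]
bar [[636.9 228.   56. ]
 [635.2 151.1  56. ]
 [620.4 151.7  56. ]
 [622.6 228.5  56. ]] [628.8 189.8  56. ]
bar depth [628.7 188.4  57.2] sheet [552.  233.8   5. ] sheet far [466.2 158.5   4.2]
bottle [463.2   4.4 104.9] rag [665.4 -66.5  40.6] [ 766.  -125.1    1.8]
```

```bash
python3 -m pendant '[[[1,0.211,0.082,0,136.6],[1,0.211,0.082,0,136.6],[1,0.211,0.082,0,136.6],[1,0.211,0.082,0,136.6],[1,0.211,0.082,0,136.6],[1,0.211,0.082,0,136.6],[1,0.211,0.082,0,136.6],[1,0.211,0.082,0,136.6],[1,0.211,0.082,0,136.6],[1,0.211,0.082,0,136.6],[1,0.211,0.082,0,136.6],[1,0.211,0.082,0,136.6],[1,0.211,0.082,0,136.6],[1,0.211,0.082,0,136.6],[1,0.211,0.082,0,136.6],[1,0.211,0.082,0,136.6],[1,0.211,0.082,0,136.6]]]' 40
python3 - <<'E'
from h import *
s=monitor.sense(); p,d=vision.capture('wrist'); save('w1.png',p); np.save('pics/w1.npy',d); print(s['joints'],s['ee_rot'])
E
```

```text
time_s: 1.85
eef_pos: [434.4, -393.0, 231.0]
ee_rot: [-0.0, 0.81, 0.587, -0.0]
force: [-0.8, 0.2, -0.5]
grip_width: -0.001
[-9.35175719e-01  4.48904936e-01  1.30424149e+00 -2.42305062e-05
  1.38905576e+00 -2.18942677e+00] [-3.04657678e-04  8.09716326e-01  5.86821420e-01 -1.45036389e-05]
```

View pics/w1.png

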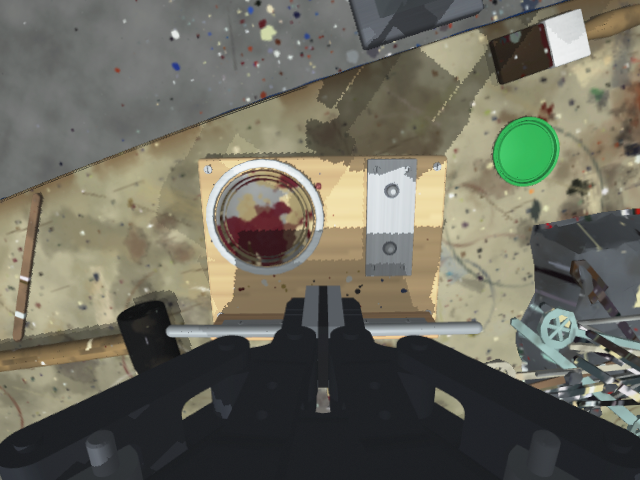

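```bash
python3 - <<'E'
from h import *
p=cv2.cvtColor(cv2.imread('pics/w1.png'),cv2.COLOR_BGR2RGB)
save('w1c.png',cv2.resize(p[150:285,345:455],None,fx=4.4,fy=4.4,interpolation=cv2.INTER_CUBIC))
save('w1d.png',cv2.resize(p[150:285,190:340],None,fx=4.4,fy=4.4,interpolation=cv2.INTER_CUBIC))
E
```

```text
(no output)
```

View pics/w1c.png

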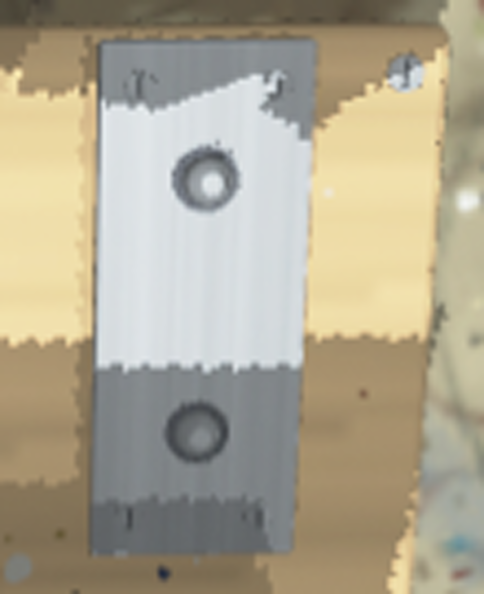

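View pics/w1d.png

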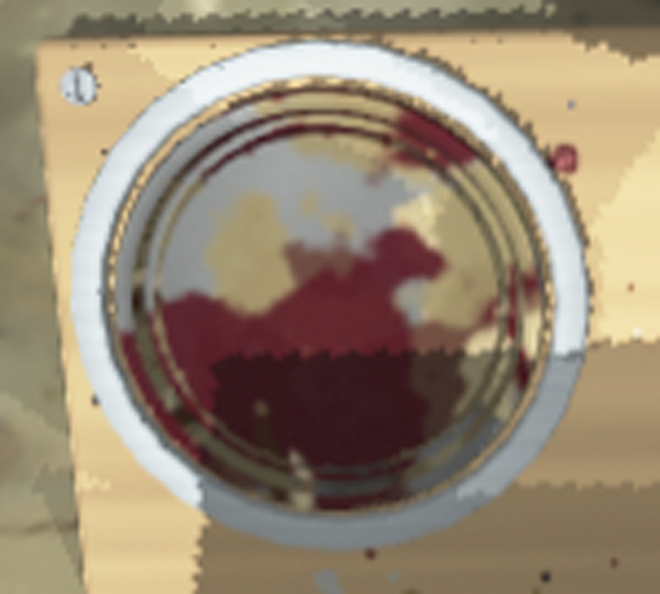

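```bash
python3 - <<'E'
from h import *
np.set_printoptions(precision=1,suppress=True)
s=monitor.sense()
A=lambda u,v:(345+u/4.4-.4,150+v/4.4-.4); B=lambda u,v:(190+u/4.4-.4,150+v/4.4-.4)
def w(q,z): return world('wrist',[q],z=z,pose=s)[0]
P=np.array([w(A(*q),31.5) for q in [(98,41),(315,40),(292,552),(91,552)]]);print('plate',P.mean(0),[np.linalg.norm(P[i]-P[i-1]) for i in range(4)])
f=(P[0]+P[1])/2;r=(P[2]+P[3])/2;print('plate yaw',np.degrees(np.arctan2(*(r-f)[1::-1])))
a=w(A(209,181),38);b=w(A(200,434),35);print('pins',a,b,(a+b)/2,np.linalg.norm(b-a),np.degrees(np.arctan2(*(b-a)[1::-1])))
n=w(B(331,294),23.5);print('nest',n)
for c in [P.mean(0),(a+b)/2]:
  v=(c-n)[:2];print(np.linalg.norm(v),np.degrees(np.arctan2(v[1],v[0]))-90)
d=np.load('pics/w1.npy')
for u in (200,250,400,460):
  v=328; dd=d[v-4:v+5,u]; k=np.argmin(np.where(dd>0,dd,9e9)); print('edge',world('wrist',[(u,v-4+k)],depth=[dd[k]],pose=s)[0])
E
```

```text
plate [ 458.7 -336.    31.5] [np.float64(108.97445635445196), np.float64(43.84830515438125), np.float64(109.51907955627699), np.float64(43.95244194227547)]
plate yaw -17.451315058517842
pins [ 432.8 -327.8   38. ] [ 484.4 -343.8   35. ] [ 458.6 -335.8   36.5] 54.02443705423935 -17.167702660348947
nest [ 421.2 -446.    23.5]
116.17936023415473 -18.829326739073437
116.36937041204204 -18.75626605203466
edge [ 456.7 -481.2  162.6]
edge [ 465.9 -451.2  162.2]
edge [ 495.3 -362.7  162.2]
edge [ 504.6 -326.   161.5]
```

```bash
python3 -m pendant '[[[1,0,0,-0.05,0],[1,0,0,-0.1,0],[1,0,0,-0.115,0],[1,0.0095,-0.003,-0.115,0],[1,0.019,-0.006,-0.115,0],[1,0.0285,-0.009,-0.115,0],[1,0.038,-0.012,-0.115,0],[1,0.0475,-0.0153,-0.115,0],[1,0.0475,-0.0153,-0.115,0]]]'
python3 -m pendant '[[[1,0.0095,-0.003,0,0],[1,0.019,-0.006,0,0],[1,0.0238,-0.0077,0,0],[1,0.0238,-0.0077,0,0]]]'
python3 - <<'E'
from h import *
p,d=vision.capture('top'); save('t2.png',cv2.resize(p[180:300,370:510],(700,600))); np.save('pics/t2.npy',d)
p,d=vision.capture('scene'); save('s2.png',cv2.resize(p[180:400,300:520],(600,600)))
E
```

```text
time_s: 2.8
eef_pos: [482.5, -408.4, 116.0]
ee_rot: [-0.0, 0.811, 0.585, -0.0]
force: [0.1, 0.5, -1.0]
grip_width: -0.0
time_s: 3.2
eef_pos: [505.9, -416.0, 115.9]
ee_rot: [-0.0, 0.81, 0.586, 0.0]
force: [0.3, 0.6, -0.3]
grip_width: -0.001
```

View pics/s2.png

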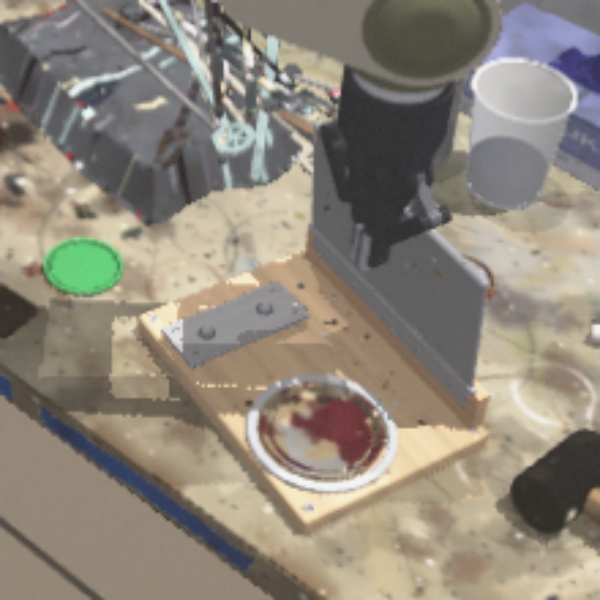

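View pics/t2.png

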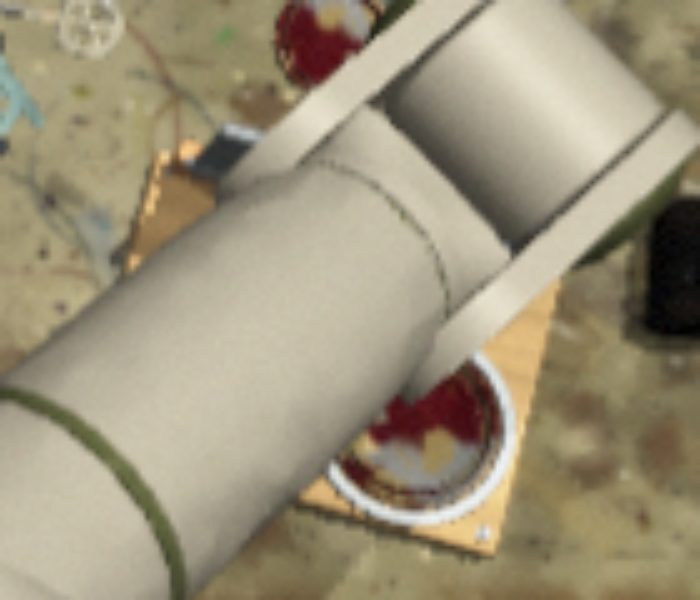

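```bash
cat >> h.py <<'E'
def guard(d, seat=(459.7,-336.3), yaw=-17.9, verbose=True, name='scene'):
    v,u=np.nonzero(d>0); uv=np.c_[u,v]
    m=(u>380)&(u<520)&(v>180)&(v<360); uv=uv[m]
    X=world(name,uv,depth=d[uv[:,1],uv[:,0]])
    a=np.radians(yaw); ex=np.array([np.cos(a),np.sin(a)]); ey=np.array([-ex[1],ex[0]])
    r=X[:,:2]-np.array(seat); jx=r@ex-25; jy=r@ey+62; z=X[:,2]
    return jx,jy,z
E
python3 - <<'E'
from h import *
np.set_printoptions(precision=2,suppress=True)
p,d=vision.capture('scene')
jx,jy,z=guard(d)
for lo,hi in [(-95,-75),(-75,-50),(-50,-30),(60,80),(80,97)]:
  for z0 in range(60,180,12):
    m=(jy>lo)&(jy<hi)&(z>z0)&(z<z0+12)&(jx>20)&(jx<95)
    if m.sum()>5: print(lo,z0,m.sum(),np.median(jx[m]).round(1),end=' | ')
  print()
E
```

```text
-95 60 31 70.0 | -95 72 25 69.6 | -95 84 27 68.4 | -95 96 29 66.9 | -95 108 27 65.9 | -95 120 28 64.8 | -95 132 32 63.7 | -95 144 31 61.9 | -95 156 22 61.0 | -95 168 39 59.9 | 
-75 60 42 71.2 | -75 72 32 70.1 | -75 84 34 68.2 | -75 96 38 67.5 | -75 108 38 66.2 | -75 120 34 65.0 | -75 132 40 63.9 | -75 144 40 62.7 | -75 156 33 61.1 | -75 168 49 60.1 | 
-50 60 30 70.6 | -50 72 25 69.9 | -50 84 26 67.8 | -50 96 27 67.1 | -50 108 28 65.4 | -50 120 31 64.4 | -50 132 28 63.4 | -50 144 34 62.0 | -50 156 24 60.7 | -50 168 39 58.0 | 
60 60 27 70.0 | 60 72 23 69.0 | 60 84 21 68.0 | 60 96 26 66.5 | 60 108 21 65.3 | 60 120 12 64.3 | 
80 60 26 70.0 | 80 72 19 68.7 | 80 84 22 67.8 | 80 96 14 66.8 | 80 108 23 64.3 | 80 120 20 63.6 | 80 132 18 62.9 | 80 144 17 61.5 | 80 156 9 59.5 |
```

```bash
python3 -m pendant '[[[1,0.0048,-0.0015,0,0],[1,0.0095,-0.0031,0,0],[1,0.0095,-0.0031,0,0]]]'
cat > gm.py <<'E'
from h import *
p,d=vision.capture('scene')
jx,jy,z=guard(d)
for lo,hi in [(-95,-75),(-75,-50),(-50,-30),(60,97)]:
    m=(jy>lo)&(jy<hi)&(z>66)&(z<162)&(jx>45)&(jx<95)
    if m.sum()<20: continue
    k=np.polyfit(z[m],jx[m],1); r=jx[m]-np.polyval(k,z[m]); g=abs(r)<3; k=np.polyfit(z[m][g],jx[m][g],1)
    print(lo,g.sum(),'theta',round(np.pi/2+np.arctan(k[0]),3))
E
python3 gm.py
```

```text
time_s: 3.65
eef_pos: [515.8, -419.3, 116.2]
ee_rot: [0.0, 0.81, 0.586, 0.0]
force: [-0.2, -0.7, 0.1]
grip_width: 0.004
-95 267 theta 1.561
-75 329 theta 1.555
-50 257 theta 1.564
60 332 theta 1.556
```

```bash
python3 -m pendant '[[[1,0.0011,-0.0004,0,0],[1,0.0011,-0.0004,0,0]]]'
python3 gm.py
python3 -m pendant '[[[1,-0.04,0.013,0,0],[1,-0.04,0.013,0.05,0],[1,-0.04,0.05,0.08,0]]]'
python3 gm.py
```

```text
time_s: 3.9
eef_pos: [516.4, -419.5, 116.2]
ee_rot: [-0.0, 0.81, 0.586, -0.0]
force: [-1.6, 1.0, -0.4]
grip_width: -0.003
-95 270 theta 1.558
-75 331 theta 1.563
-50 260 theta 1.568
60 343 theta 1.559
time_s: 4.25
eef_pos: [474.7, -371.0, 197.0]
ee_rot: [-0.0, 0.811, 0.585, -0.0]
force: [2.0, -0.2, 2.2]
grip_width: 0.005
-95 262 theta 1.56
-75 326 theta 1.565
-50 265 theta 1.565
60 368 theta 1.564
```

```bash
python3 -m pendant '[[[1,0,0.05,0.04,-8],[1,0.02,0.1,0.06,-16],[1,0.115,0.491,0.06,-74],[1,0.115,0.491,0.06,-74],[1,0.115,0.491,0.06,-74],[-1,0.115,0.491,0.06,-74],[-1,0.115,0.491,0.06,-74],[-1,0.115,0.491,0.06,-74],[-1,0.115,0.491,0.06,-74],[-1,0.115,0.491,0.06,-74],[-1,0.115,0.491,0.06,-74],[-1,0.115,0.491,0.06,-74]]]'
python3 - <<'E'
from h import *
s=monitor.sense(); p,d=vision.capture('wrist'); save('w3.png',p); np.save('pics/w3.npy',d); print(s['joints'],s['ee_rot'],s['eef_pos'])
import pickle; pickle.dump(s,open('s3.pkl','wb'))
E
```

```text
time_s: 5.5
eef_pos: [591.8, 126.8, 256.1]
ee_rot: [-0.001, 1.0, -0.016, 0.001]
force: [0.2, -1.1, -0.6]
grip_width: 0.999
[0.01700415 0.47866419 1.19467647 0.00148901 1.46713627 0.04927726] [-7.58628469e-04  9.99868140e-01 -1.62124615e-02  5.33015159e-04] [591.78945199 126.75882272 256.08779265]
```

View pics/w3.png

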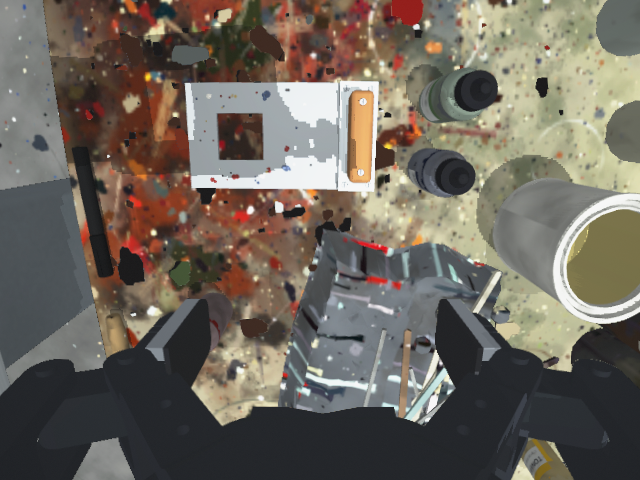

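```bash
python3 - <<'E'
from h import *
import pickle
np.set_printoptions(precision=1,suppress=True)
s=pickle.load(open('s3.pkl','rb')); d=np.load('pics/w3.npy')
v,u=np.nonzero(d>0); k=(v<300);uv=np.c_[u,v][k]
X=world('wrist',uv,depth=d[uv[:,1],uv[:,0]],pose=s)
m=(X[:,2]>50)&(X[:,2]<60)&(X[:,0]>600)&(X[:,0]<655)&(X[:,1]>130)&(X[:,1]<250)
b=X[m]; r=cv2.minAreaRect(b[:,:2].astype(np.float32)); print('bar',r,b[:,2].mean(),m.sum())
m=(X[:,2]>1.8)&(X[:,2]<8)
p=cv2.cvtColor(cv2.imread('pics/w3.png'),cv2.COLOR_BGR2RGB)
save('w3c.png',cv2.resize(p[70:200,175:390],None,fx=3.7,fy=3.7,interpolation=cv2.INTER_CUBIC))
for z0 in (10,30,50):
  m=(X[:,2]>z0)&(X[:,2]<z0+20)&(X[:,0]>645)&(X[:,0]<760)&(X[:,1]>110)&(X[:,1]<260)
  print(z0,m.sum(),X[m].min(0) if m.any() else '', X[m].max(0) if m.any() else '')
E
```

```text
bar ((626.6593627929688, 192.46759033203125), (80.2099609375, 20.3832950592041), 87.30602264404297) 56.561279317802544 2129
10 405 [645.  142.1  10.1] [711.6 244.9  30. ]
30 494 [677.7 140.6  30. ] [709.2 245.2  50. ]
50 618 [677.5 139.7  50.1] [715.9 244.2  70. ]
```

View pics/w3c.png

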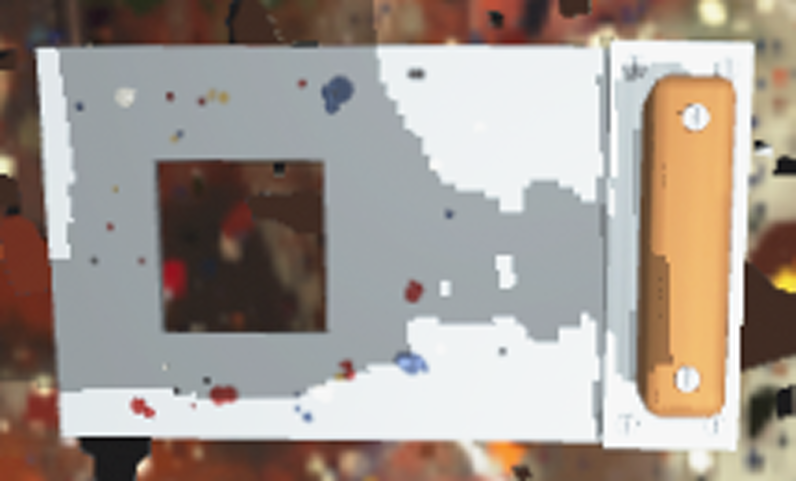

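```bash
python3 - <<'E'
from h import *
import pickle
np.set_printoptions(precision=1,suppress=True)
s=pickle.load(open('s3.pkl','rb')); d=np.load('pics/w3.npy')
v,u=np.nonzero(d>0); k=(v<300);uv=np.c_[u,v][k]
X=world('wrist',uv,depth=d[uv[:,1],uv[:,0]],pose=s)
for y0 in range(130,260,10):
  m=(X[:,2]>15)&(X[:,0]>650)&(X[:,0]<740)&(X[:,1]>y0)&(X[:,1]<y0+10)
  if m.sum()>3: print(y0,m.sum(),'xmin',np.percentile(X[m][:,0],2).round(),'zmax',np.percentile(X[m][:,2],98).round())
d=np.load('pics/top0.npy');v,u=np.mgrid[140:190,185:245];uv=np.c_[u.ravel(),v.ravel()];X=world('top',uv,depth=d[uv[:,1],uv[:,0]])
m=(X[:,2]>40)&(X[:,0]>650);print(X[m].min(0),X[m].max(0)); b=X[m]
for y0 in range(130,260,10):
  q=b[(b[:,1]>y0)&(b[:,1]<y0+10)]
  if len(q):print(y0,q[:,0].min(),q[:,2].max())
E
```

```text
140 289 xmin 681.0 zmax 100.0
150 698 xmin 678.0 zmax 111.0
160 829 xmin 678.0 zmax 111.0
170 644 xmin 681.0 zmax 100.0
180 42 xmin 692.0 zmax 69.0
200 332 xmin 695.0 zmax 87.0
210 967 xmin 689.0 zmax 113.0
220 1023 xmin 688.0 zmax 120.0
230 734 xmin 689.0 zmax 112.0
240 137 xmin 695.0 zmax 88.0
[679.5 137.2  40.5] [729.8 245.2 122.8]
130 693.7135853974079 69.48367901212282
140 682.2600915535307 108.80068234084388
150 679.4761790807476 113.5750435585278
160 681.8489429365394 108.55609248260475
170 687.1696876616338 104.82763062499157
200 698.5434592779771 91.7963911371271
210 691.4690972954247 116.57093304055206
220 689.5539947502627 122.79795010750809
230 691.8526232627177 112.97681150532276
240 696.951285979255 89.13642662908683
```

```bash
python3 -m pendant '[[[0,0,-0.02,0,0],[0,0,-0.02,0,0],[0,0,-0.02,0,0],[0,0,-0.02,0,0]]]'
cat > bar.py <<'E'
from h import *
s=monitor.sense(); p,d=vision.capture('wrist'); save('w4.png',p);print(s['eef_pos'],s['dq'].round(4))
v,u=np.nonzero(d>0); k=(v<300);uv=np.c_[u,v][k]
X=world('wrist',uv,depth=d[uv[:,1],uv[:,0]],pose=s)
m=(X[:,2]>50)&(X[:,2]<60)&(X[:,0]>600)&(X[:,0]<655)&(X[:,1]>130)&(X[:,1]<250)
b=X[m]; r=cv2.minAreaRect(b[:,:2].astype(np.float32)); print('bar',r,b[:,2].mean(),m.sum())
E
python3 bar.py
```

```text
time_s: 5.95
eef_pos: [591.4, 101.2, 256.4]
ee_rot: [-0.0, 1.0, -0.02, 0.0]
force: [-0.7, 0.1, -0.2]
grip_width: 0.499
[591.4178577  101.23397523 256.42058955] [ 0.0082  0.0017 -0.0018  0.0013  0.0013 -0.0004]
bar ((626.7922973632812, 192.6919403076172), (79.37432861328125, 20.498727798461914), 87.40855407714844) 56.571726450457426 2183
```

```bash
python3 -m pendant '[[[0,0.0354,0.05,0,-0.4],[0,0.0354,0.0913,0,-0.4],[0,0.0354,0.0913,-0.05,-0.4],[0,0.0354,0.0913,-0.1,-0.4],[0,0.0354,0.0913,-0.14,-0.4],[0,0.0354,0.0913,-0.17,-0.4],[0,0.0354,0.0913,-0.2,-0.4],[0,0.0354,0.0913,-0.22,-0.4],[0,0.0354,0.0913,-0.234,-0.4],[0,0.0354,0.0913,-0.234,-0.4],[0,0.0354,0.0913,-0.234,-0.4]]]'
python3 -m pendant '[[[1,0,0,0,0],[1,0,0,0,0],[1,0,0,0,0],[1,0,0,0,0],[1,0,0,0,0]]]' 70
python3 -m pendant '[[[1,0,0,0.02,0],[1,0,0,0.05,0],[1,0,0,0.09,0],[1,0,0,0.14,0],[1,0,0,0.16,0],[1,0,0,0.16,0],[1,0,0,0.16,0]]]' 70
python3 - <<'E'
from h import *
s=monitor.sense(); p,d=vision.capture('wrist'); save('w5.png',p);print(s['force'],s['wrist_torque'],s['eef_pos'])
p,d=vision.capture('scene'); save('s5.png',p)
E
```

```text
time_s: 7.1
eef_pos: [627.3, 192.9, 23.2]
ee_rot: [-0.0, 1.0, -0.023, 0.001]
force: [0.3, 0.1, 0.6]
grip_width: 0.502
time_s: 7.6
eef_pos: [627.6, 192.9, 23.9]
ee_rot: [-0.0, 1.0, -0.023, 0.001]
force: [-0.2, 0.7, 5.8]
grip_width: 0.228
time_s: 8.3
eef_pos: [626.3, 192.7, 181.0]
ee_rot: [0.0, 1.0, -0.023, -0.001]
force: [0.5, 0.5, -1.6]
grip_width: 0.221
[ 0.48240889  0.46509225 -1.63836523] [-0.01718312 -0.02738134  0.03901709] [626.29569433 192.67819453 181.04846869]
```

View pics/w5.png

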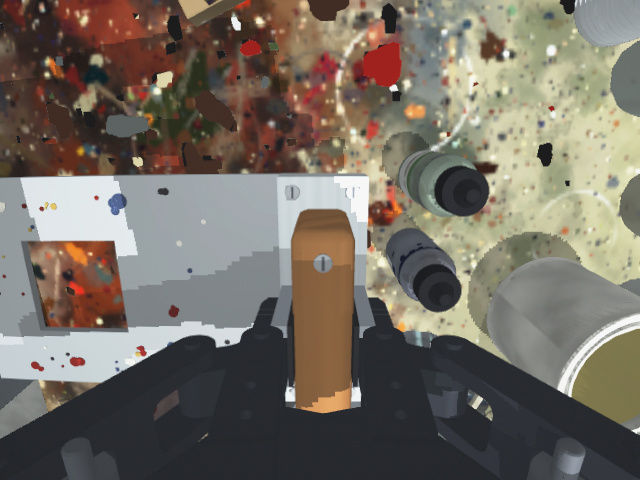

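View pics/s5.png

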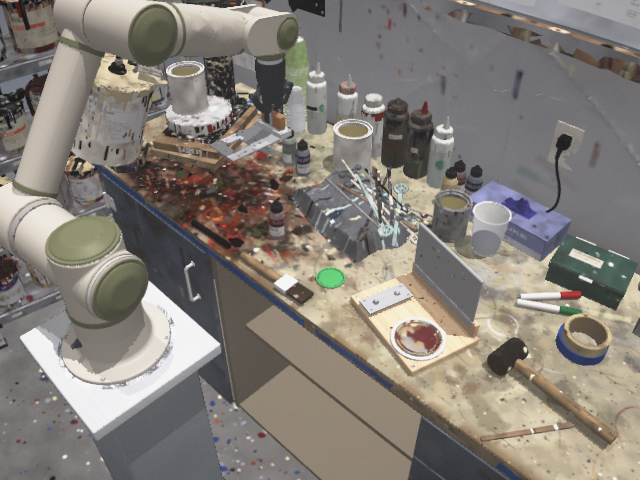

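```bash
python3 -m pendant '[[[1,-0.012,-0.038,0,8],[1,-0.168,-0.5286,0,74.7],[1,-0.168,-0.5286,0,74.7],[1,-0.168,-0.5286,0,74.7],[1,-0.168,-0.5286,0,74.7],[1,-0.168,-0.5286,0,74.7],[1,-0.168,-0.5286,0,74.7],[1,-0.168,-0.5286,0,74.7],[1,-0.168,-0.5286,0,74.7],[1,-0.168,-0.5286,0,74.7],[1,-0.168,-0.5286,0,74.7],[1,-0.168,-0.5286,0,74.7],[1,-0.168,-0.5286,0,74.7],[1,-0.168,-0.5286,0,74.7],[1,-0.168,-0.5286,0,74.7]]]'
python3 -m pendant '[[[1,0,0,-0.05,0],[1,0,0,-0.09,0],[1,0,0,-0.105,0],[1,0,0,-0.105,0],[1,0,0,-0.105,0]]]'
python3 - <<'E'
from h import *
s=monitor.sense(); print(s['force'],s['wrist_torque'],s['eef_pos'],s['ee_rot'])
p,d=vision.capture('scene'); save('s6.png',cv2.resize(p[180:400,300:520],(600,600)))
p,d=vision.capture('wrist'); save('w6.png',p); np.save('pics/w6.npy',d)
p,d=vision.capture('top'); save('t6.png',cv2.resize(p[180:300,370:510],(700,600)))
E
```

```text
time_s: 9.9
eef_pos: [458.9, -334.8, 181.4]
ee_rot: [-0.001, 0.808, 0.589, 0.0]
force: [-0.0, -0.6, -1.4]
grip_width: 0.225
time_s: 10.4
eef_pos: [459.5, -335.4, 78.1]
ee_rot: [0.0, 0.808, 0.589, 0.0]
force: [0.1, 0.0, -0.8]
grip_width: 0.223
[ 0.10581018  0.03384881 -0.81305804] [ 0.01281342 -0.05204859  0.01953203] [ 459.49855139 -335.35813652   78.05212159] [4.09813911e-04 8.08137034e-01 5.88994365e-01 6.48314619e-05]
```

View pics/s6.png

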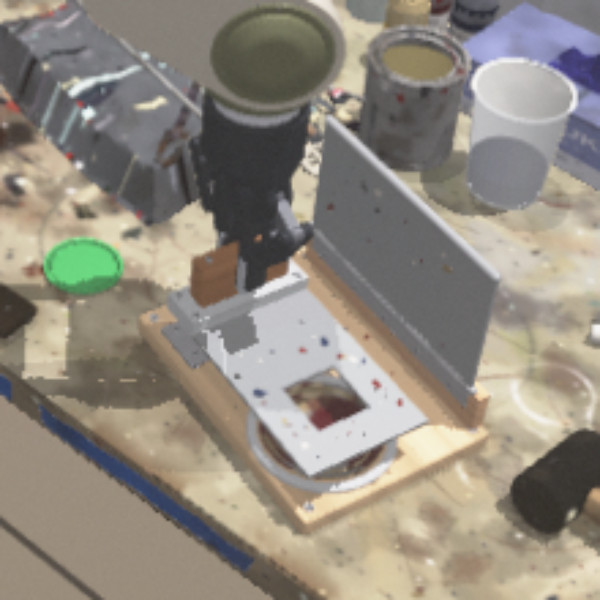

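View pics/w6.png

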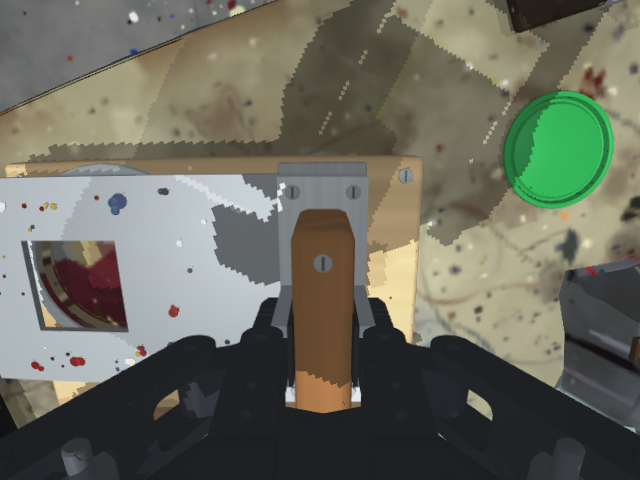

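View pics/t6.png

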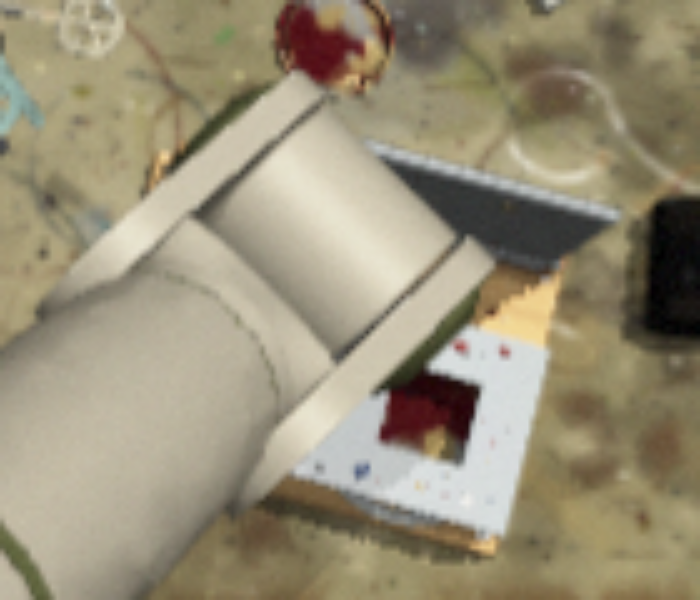

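```bash
python3 - <<'E'
from h import *
np.set_printoptions(precision=1,suppress=True)
s=monitor.sense()
p=cv2.cvtColor(cv2.imread('pics/w6.png'),cv2.COLOR_BGR2RGB)
save('w6c.png',cv2.resize(p[140:260,0:440],None,fx=1.81,fy=4,interpolation=cv2.INTER_CUBIC))
def yaw(a,b,z):
  W=world('wrist',[a,b],z=z,pose=s); e=W[1]-W[0]; return W, np.degrees(np.arctan2(e[1],e[0]))-90
print('base',yaw((6,165),(420,156),18),'sheet',yaw((4,178.5),(272,175.5),57+2))
W=world('wrist',[(22,241),(115,240),(128,331),(42,331)],z=57+2,pose=s); print('window',W,W.mean(0))
E
```

```text
base (array([[ 352.2, -487.3,   18. ],
       [ 419.6, -269.7,   18. ]]), np.float64(-17.21440912008579)) sheet (array([[ 365.7, -456.7,   59. ],
       [ 403.3, -340.8,   59. ]]), np.float64(-17.977243058810984))
window [[ 394.4 -462.8   59. ]
 [ 408.1 -418.7   59. ]
 [ 451.6 -433.4   59. ]
 [ 438.8 -477.    59. ]] [ 423.2 -448.    59. ]
```

View pics/w6c.png

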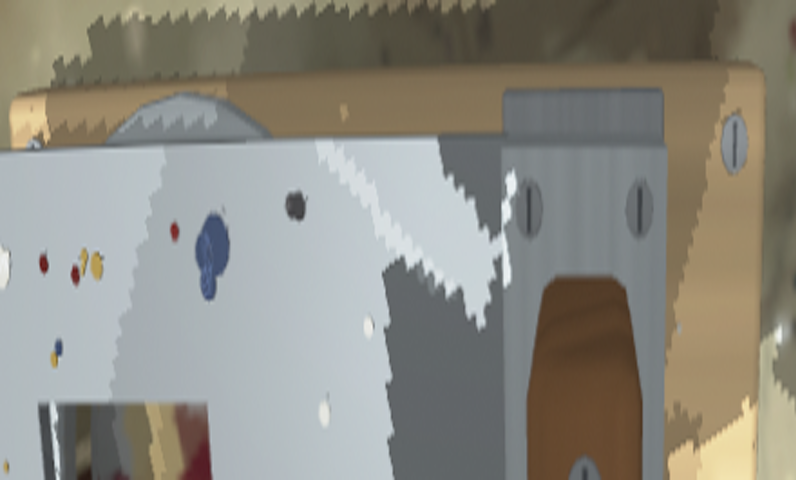

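```bash
python3 -m pendant '[[[1,0,0,-0.006,0.4],[1,0,0,-0.012,0.4],[1,0,0,-0.014,0.4],[1,0,0,-0.014,0.4]]]' 70
python3 -m pendant '[[[1,0,0,-0.002,0],[1,0,0,-0.002,0]]]' 70
python3 -m pendant '[[[1,0,0,-0.002,0],[1,0,0,-0.002,0]]]' 70
python3 -m pendant '[[[1,0,0,-0.002,0],[1,0,0,-0.002,0]]]' 70
```

```text
time_s: 10.95
eef_pos: [458.6, -335.7, 62.8]
ee_rot: [-0.0, 0.806, 0.591, -0.0]
force: [0.1, 0.4, -1.1]
grip_width: 0.224
time_s: 11.15
eef_pos: [458.8, -335.8, 61.1]
ee_rot: [-0.0, 0.806, 0.591, -0.0]
force: [-0.2, 0.3, -1.8]
grip_width: 0.223
time_s: 11.35
eef_pos: [458.7, -335.8, 59.1]
ee_rot: [-0.0, 0.806, 0.591, -0.0]
force: [-0.2, 0.2, -2.1]
grip_width: 0.223
time_s: 11.55
eef_pos: [458.7, -335.8, 57.0]
ee_rot: [-0.0, 0.806, 0.591, -0.0]
force: [0.4, 0.5, -1.1]
grip_width: 0.221
```

```bash
python3 -m pendant '[[[1,0,0,-0.002,0],[1,0,0,-0.002,0]]]' 70
python3 -m pendant '[[[1,0,0,-0.002,0],[1,0,0,-0.002,0]]]' 70
python3 -m pendant '[[[1,0,0,-0.002,0],[1,0,0,-0.002,0]]]' 70
python3 -c "
from h import *
s=monitor.sense();print(s['force'],s['wrist_torque'])"
```

```text
time_s: 11.75
eef_pos: [458.9, -335.9, 55.4]
ee_rot: [0.0, 0.806, 0.591, 0.0]
force: [0.1, 0.5, -1.5]
grip_width: 0.224
time_s: 11.95
eef_pos: [458.9, -336.0, 53.5]
ee_rot: [0.0, 0.806, 0.591, 0.0]
force: [0.4, 0.2, 3.0]
grip_width: 0.223
time_s: 12.15
eef_pos: [458.9, -336.0, 51.4]
ee_rot: [0.0, 0.806, 0.591, 0.0]
force: [-0.9, 1.2, 4.6]
grip_width: 0.228
[-0.88347952  1.2089891   4.62222586] [ 0.23914947  0.08574221 -0.02883369]
```

```bash
for i in 1; do python3 -m pendant '[[[1,0,0,-0.002,0],[1,0,0,-0.002,0]]]' 70; done
python3 -m pendant '[[[1,0,0,-0.0015,0],[1,0,0,-0.0015,0]]]' 70
python3 -m pendant '[[[1,0,0,-0.001,0],[1,0,0,-0.001,0]]]' 70
```

```text
time_s: 12.35
eef_pos: [458.9, -336.0, 49.5]
ee_rot: [0.0, 0.806, 0.591, 0.0]
force: [-0.8, 1.3, 5.7]
grip_width: 0.224
time_s: 12.55
eef_pos: [459.0, -336.0, 49.2]
ee_rot: [0.0, 0.806, 0.591, -0.0]
force: [-5.2, 3.1, 16.4]
grip_width: 0.222
time_s: 12.75
eef_pos: [459.0, -336.1, 49.2]
ee_rot: [0.001, 0.806, 0.591, -0.0]
force: [-7.2, 6.7, 25.4]
grip_width: 0.223
```

```bash
python3 -m pendant '[[[1,0,0,0.0005,0],[1,0,0,0.0005,0],[1,0,0,0.0005,0]]]' 70
python3 - <<'E'
from h import *
np.set_printoptions(precision=2,suppress=True)
s=monitor.sense(); print(s['force'],s['wrist_torque'],s['eef_pos'])
p,d=vision.capture('wrist'); save('w7.png',p)
v,u=np.mgrid[185:370:6,140:265:6]; uv=np.c_[u.ravel(),v.ravel()]; dd=d[uv[:,1],uv[:,0]]
v2,u2=np.mgrid[190:235:5,5:260:6]; uv=np.r_[uv,np.c_[u2.ravel(),v2.ravel()]]; dd=d[uv[:,1],uv[:,0]]
X=world('wrist',uv[dd>0],depth=dd[dd>0],pose=s); k=(X[:,2]>15)&(X[:,2]<45);X=X[k]
A=np.c_[X[:,:2]-X[:,:2].mean(0),np.ones(len(X))];c,*_=np.linalg.lstsq(A,X[:,2],rcond=None);print('sheet plane slopes deg',np.degrees(c[:2]),'z',c[2],len(X))
p,d=vision.capture('scene'); save('s7.png',cv2.resize(p[180:400,300:520],(600,600))); save('s7f.png',p)
jx,jy,z=guard(d)
m=(jy>-80)&(jy<-62)&(jx>-70)&(jx<20)&(z<45); 
for a in (-90,-60,-40,-10):
  m=(jy>a-4)&(jy<a+4)&(jx>-75)&(jx<25)&(z<60)&(z>10); print(a,np.median(z[m]),m.sum())
E
python3 gm.py
```

```text
time_s: 13.05
eef_pos: [459.0, -336.1, 49.2]
ee_rot: [0.001, 0.806, 0.591, -0.0]
force: [-6.6, 5.2, 20.6]
grip_width: 0.225
[-6.57  5.2  20.59] [1.03 0.99 0.02] [ 459.02 -336.05   49.21]
sheet plane slopes deg [-0.11  0.03] z 30.61808066588825 933
-90 29.776985525154714 165
-60 27.238178328391996 159
-40 27.609963931233438 143
-10 29.230496432183145 137
-95 272 theta 1.563
-75 326 theta 1.564
-50 265 theta 1.563
60 393 theta 1.571
```

View pics/w7.png

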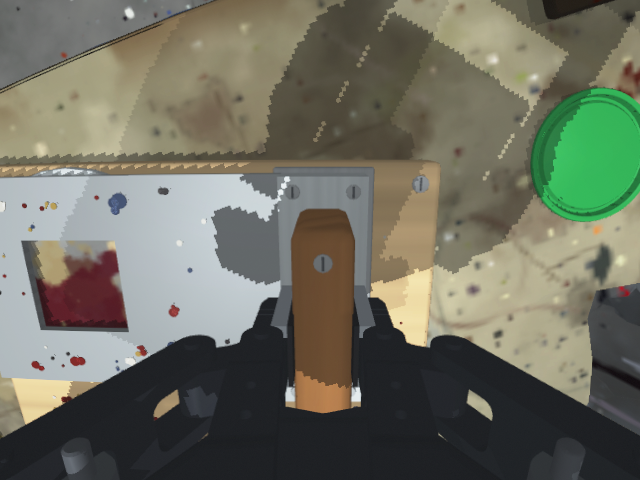

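View pics/s7.png

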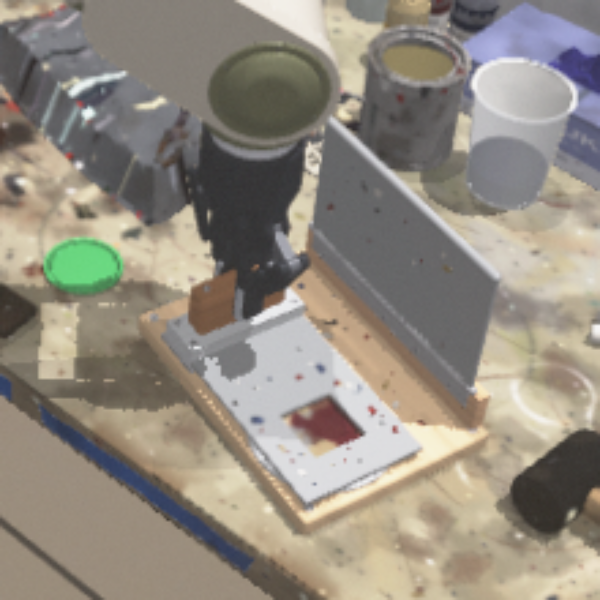

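View pics/s7f.png

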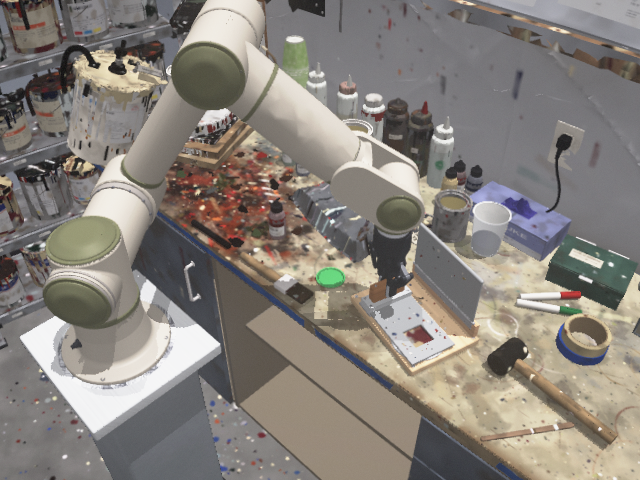

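```bash
python3 -m pendant '[[[1,0,0,0,0],[1,0,0,0,0],[1,0,0,0,0],[1,0,0,0,0],[1,0,0,0,0]]]' 70
python3 -c "
from rig import order; print(order.finish_job())"
```

```text
time_s: 13.7
eef_pos: [459.0, -336.0, 49.2]
ee_rot: [0.001, 0.806, 0.591, -0.0]
force: [-6.3, 4.8, 21.2]
grip_width: 0.22
the job is handed in; nothing more can be done
None
```

The jig is ready. I folded the splash guard upright, picked the stencil up by its grip bar, lowered it onto both pins and pressed it down to its stop. The arm is still holding it there. I handed the job in at 13.7 s; no verdict is reported.

- **Guard:** the last depth fits put it at 1.563–1.571 rad, against 1.571 for straight up.
- **Sockets on the pins:** both sockets went straight on from the measured position, so I did not have to slide the stencil about. The tool went down past both pin tips without resistance. The springs then built up to about 7 N before it met a hard stop.
- **Stencil:** held at about 21 N vertical, with about 8 N sideways as well. It lies flat within about 0.1°. The window shows the painted lid beneath it.
- **Surroundings:** in the last pictures the lid is under the window, and the bottle, brush and marker look unmoved. I judged those three by eye and did not re-measure them.

**Where checks disagreed:**
- The top and wrist cameras differed by 2–3 mm on the plate and bar positions. I used the wrist values, and the fit bore them out.
- The wrist camera put the sheet top at 30.6 mm, against 29.5 mm expected fully down. It also read about 0.6 mm high on the bar. I relied on the hard stop and on the tool height, which put the underside at about 25.7 mm against 25.5 mm.

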